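# Clear the lens trimming unit and lower its cover

### The arm

A 7-joint arm with a two-finger parallel gripper is mounted at the origin on the work surface. World frame = base frame: x ahead of the robot, y to its left, z up, the work surface at z = 0. Lengths are in m, angles in rad, forces in N, time in s.
With the tool pointing down it reaches from about 0.4 to 0.85 m from the base axis. Payload 10.4 kg.
Tool frame: the origin (TCP) lies at the very end of the fingers, on their centre line; the grasp point (between the pads) lies 19 mm behind it (manip.grip_point_offset is the distance from the TCP to the grasp point, in m); z points along the fingers, y is the line along which they close (so a half turn about z gives the same grasp; the last joint's range is limited). The gripper opens to 85 mm and grips with 20 to 120 N. Pads are 22 mm wide; open, the fingers measure 114 mm over their backs; the gripper's body (76 mm by 85 mm) begins 54 mm behind the grasp point. The pads swing forward as they close: fully open they stand 13 mm farther back than shut.
Start: joints at [-1.226, 0.332, -0.065, 1.46, 0.022, 1.35, -0.088], TCP at [0.225, 0.583, 0.231] pointing down, gripper open.
Joint ranges: [-2.6, 2.6], [-0.5, 2.12], [-1.47, 1.34], [0.16, 2.42], [-1.27, 4.41], [0.06, 2.06], [-2.6, 2.6]. Speed limits (rad/s): [2.22, 2.22, 2.79, 2.79, 3.14, 3.14, 3.14].

### API

Orientations are given as a unit quaternion [x, y, z, w].
In Python, from workcell import manip gives the robot as it stands. The module is installed in compiled form; this text tells all that it offers.
- The arm moves only by the tool step_arm, never from a script. Its argument "moves" is a list of rows, each a list of 7 numbers: the closure, from 0 (fully open) to 1 (shut), then the shift along the world's x, y, z in mm, then the turn, a rotation vector about the world's x, y, z in rad. In form: [[grip, tx, ty, tz, ax, ay, az], ...]. A call has 1 to 10 rows; each row is the pose to reach, as a shift and turn from the pose commanded when the call began; what a row does not reach only later rows make up. A row lasts 1/10 s, in which the tool goes at most 50 mm and 8.59 degrees, less where a joint would pass 70% of its speed; a pose out of reach is approached as far as the arm can. A call with a gripper value outside its range is refused whole. The fingers move at their own pace and stop on an object; "grip_force" is the grip in N (left out, the last holds). Time passes only in rows, so rows that repeat a pose let the fingers close. It gives the time, the measured TCP pose, the force, the opening and the grip force at its end, in the units of the state.
- manip.get_obs(): the state, without advancing time (a new reading comes with each control period).
- manip.camera(name): name is "scene" or "top"; returns a dict with "image" (384x512x3 uint8, blue, green, red), "K" (3x3 intrinsics, pixels), "dist_coeffs" ([k1, k2, p1, p2, k3] as OpenCV has them; the pictures are not rectified), "rvec" (rotation vector, rad) and "tvec" (3), from world to camera coordinates, as OpenCV has them. Camera axes: x right, y down, z forward; pixel columns grow to the right and rows downward; lengths in m; the calibration is good to about 2 mm. A picture is of the moment at which its call begins. There is no depth.
- manip.hand_in(): hands the job in; it is judged then, once.
The state is a dict: "clock": time; "joint_pos": joint angles; "joint_velocities": joint speeds; "tau": joint torques, N m; "position": TCP position; "ee_rot": TCP orientation; "ft_force": force on the tool from outside, world axes, zero at the start; "torque": the same for the moment, N m; "grip_width": opening from 0.0 (shut) to 1.0 (fully open); "grasp_force": force on a finger pad.
Only numpy, scipy, OpenCV 4.12 (cv2) and the standard library are available. Lean on these libraries where they do the work, as an engineer would, in place of code of your own. Each camera call takes 0.05 s, during which the arm holds its last target. There are 200 camera calls.

### The job

Sweep the three orange lens offcuts off the machine's bed into the catch trough at its front, pushing them only with the scraper and never with the gripper. Stand the scraper back upright on its low black-topped stand, then bring the machine's clear cover down gently by its handle until it is fully shut, without letting it drop. Leave the blue bin, the bottle and the carton where they are.

Things in the scene. Friction and masses are not known exactly. Their poses are not given: they have to be found in the camera images.
- machine: cream benchtop lens trimming unit, fixed, 365 (x) x 196 (y) mm. Origin on the desk under the centre of its bed; +x points to its rear (hinge side), -x to its open front with the trough. Side cheeks 40 mm wide beside the bed rise 105 mm above the desk; a motor housing 100 mm high closes the rear from x = +90 to +190 mm
- bed (a point): centre of the bed's surface, axes as the machine. The bed is a flat steel plate 180 (x) x 116 (y) mm, 50 mm above the desk; its front edge (x = -90 mm) is open and drops into the trough
- trough (a point): centre of the floor of the catch trough, axes as the machine. The trough is open above, 79 (x) x 184 (y) mm inside, its floor 8 mm above the desk, its rims 46 mm above the desk; it begins right at the bed's front edge
- cover (a joint): cover angle, rad: 0 = shut, level over the bed on its stop; grows as the front edge rises. Starts raised (1.08 to 1.20), leaning over the bed. The stiff hinge holds it there, but below about 0.9 rad it falls shut unless held. Clear panel in a pale blue frame, 190 mm wide, 195 mm from hinge to front edge, 10 mm thick, 0.35 kg
- cover_hinge (a point): middle of the cover's hinge line, which runs along the machine's y; axes as the machine; 100 mm behind the bed's centre, 110 mm above the desk
- cover_handle (a point): centre of the cover's handle, a black round bar 18 mm thick and 36 mm long along y, on a neck 14 mm wide, 35 mm beyond the cover's front edge and 230 mm from the hinge line; x and z axes turn with the cover (x points from the handle to the hinge)
- scraper: scraper block, 0.14 kg: green foot 30 (x) x 104 (y) x 20 (z) mm with a flat wooden handle, 24 mm wide (y), 16 mm thick, rising from the middle of the foot and leaning 0.5 rad to the scraper's -x; its upper end is 118 mm above the underside. Origin at the centre of the foot's underside. The foot fits in the bed with 6 mm to spare each side
- scraper_grip (a point): point on the middle of the scraper's handle, 90 mm up along it: 43 mm towards -x and 97 mm above the scraper's underside; axes as the scraper
- stand: low grey stand with a black rubber top, 130 (x) x 160 (y) x 40 (z) mm, fixed, left or right of the machine; origin at the centre of its underside
- offcut1: orange tinted lens offcut, a small crescent about 24 x 14 x 10 mm, 11 g, loose on the bed; origin at its centre
- offcut2: orange tinted lens offcut, a small crescent about 24 x 14 x 10 mm, 11 g, loose on the bed; origin at its centre
- offcut3: orange tinted lens offcut, a small crescent about 24 x 14 x 10 mm, 11 g, loose on the bed; origin at its centre
- bin: blue open bin 120 x 150 x 55 mm with a few red and white pieces; bystander; origin at the centre of its underside
- bottle: white bottle with blue cap, 48 mm in diameter, 130 mm tall; bystander; origin at the centre of its underside
- carton: brown carton 70 x 90 x 35 mm; bystander; origin at the centre of its underside
There are look-alikes about, which are no part of the job. What is meant by the scraper is not pink, and is the larger of those in its own colour.

How it is judged:
By the outcome, as a careful person would: the job done as asked, in the order asked, and still so for the second after the job is handed in, with the robot touching nothing.
It also fails if it takes over 72 s, if anything falls off the work surface, if the arm or the gripper's body presses on something with over 40 N, if the wrist force passes 120 N, or if a joint passes its speed limit or range.

## Working session

There is one attempt and no reset: what is moved stays moved. The work goes in short steps, Python scripts to look and compute and a tool call to move; the robot and the scene stay as the last step left them, time stands still between calls to the robot, and variables do not carry over. Pictures are saved under pics/ and viewed, at most 10 in all, crops included, and the job is handed in when it is done.

Besides the shell and the picture viewer there is one more tool, called after "Emit:" as name(argument=value, ...), one argument or row to a line, values as JSON. step_arm: Moves the arm, as the interface text tells. Its arguments: {"type":"object","properties":{"moves":{"type":"array","items":{"type":"array","items":{"type":"number"}}},"grip_force":{"type":"number"}},"required":["moves"]}

```bash
mkdir -p pics
cat > h.py <<'E'
import numpy as np, cv2
from workcell import manip
from scipy.spatial.transform import Rotation as R
def shot(n):
    c=manip.camera(n); c={k:(np.array(v) if k!='image' else v) for k,v in c.items()}; return c
def ray(c,uv):
    p=cv2.undistortPoints(np.array(uv,float).reshape(-1,1,2),c['K'],c['dist_coeffs']).reshape(-1,2)
    Rm=cv2.Rodrigues(c['rvec'])[0]; o=-Rm.T@c['tvec'].ravel()
    d=np.c_[p,np.ones(len(p))]@Rm; return o,d
def onz(c,uv,z):
    o,d=ray(c,uv); return o+d*((z-o[2])/d[:,2])[:,None]
def proj(c,P):
    return cv2.projectPoints(np.array(P,float).reshape(-1,1,3),c['rvec'],c['tvec'],c['K'],c['dist_coeffs'])[0].reshape(-1,2)
def tri(c1,u1,c2,u2):
    o1,d1=ray(c1,u1);o2,d2=ray(c2,u2);d1=d1[0];d2=d2[0]
    s=np.linalg.lstsq(np.c_[d1,-d2],o2-o1,rcond=None)[0]
    a=o1+s[0]*d1;b=o2+s[1]*d2;return (a+b)/2,np.linalg.norm(a-b)
E
cat > look.py <<'E'
import sys;from h import *
import pickle
D={}
for n in ("scene","top"):
    c=shot(n);D[n]=c;cv2.imwrite(f'pics/{sys.argv[1]}_{n}.png',cv2.resize(c['image'],None,fx=1.5,fy=1.5,interpolation=cv2.INTER_CUBIC))
pickle.dump(D,open(f'{sys.argv[1]}.pkl','wb'))
for n in D: print(n,onz(D[n],[[256,192]],0), ray(D[n],[[256,192]])[0])
o=manip.get_obs();print(o['position'],o['ee_rot'],o['ft_force'],manip.grip_point_offset)
E
python3 look.py a
```

```text
scene [[0.53820596 0.03289615 0.        ]] [ 0.30707112 -0.32262724  1.31828231]
top [[0.58374129 0.00646858 0.        ]] [0.31282798 0.01463173 1.30012208]
[0.22462486 0.58289682 0.23062302] [ 1.82867923e-01  9.83137303e-01 -5.98674940e-04 -9.08419303e-05] [-0.2877855  -0.44557489 -0.23421264] 0.0187
```

View pics/a_scene.png

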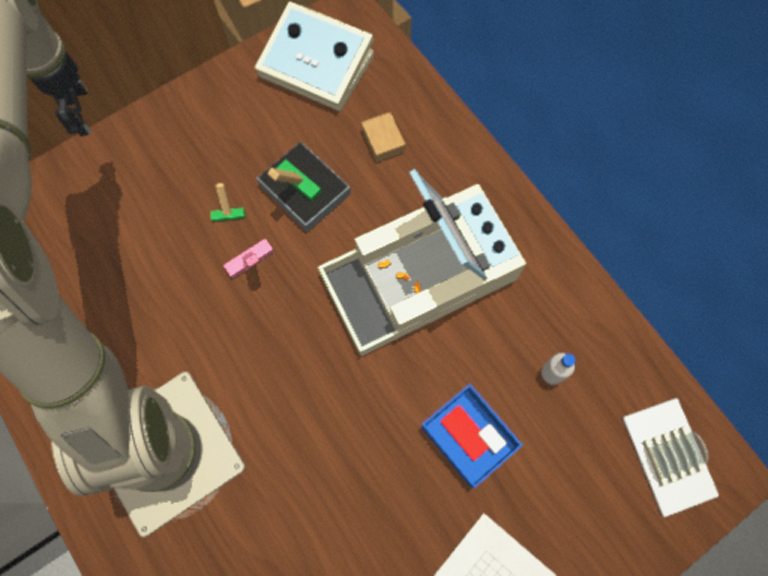

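View pics/a_top.png

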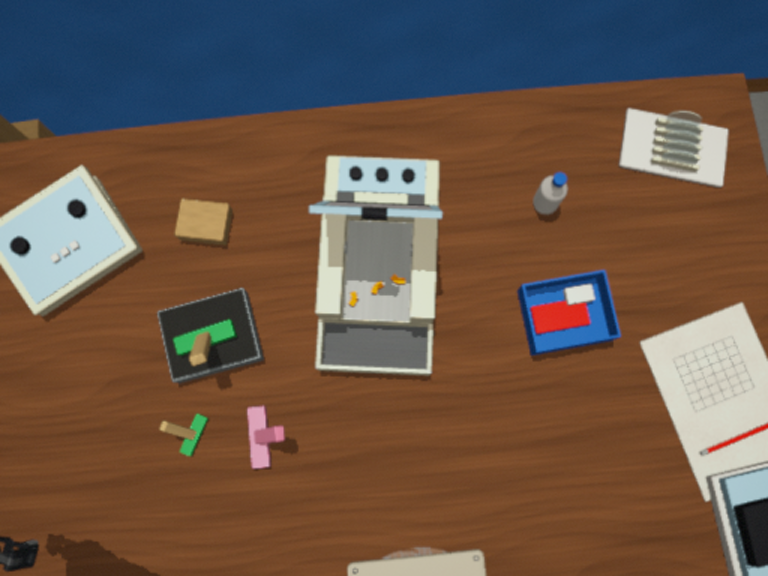

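Scraper candidates, in 1.5x top-view pixels: the large green one on the black stand (205,338), a small green one on the desk (193,435) and a pink one (260,437). The large green one fits, because it isn't pink and is the larger of the two greens. The machine is at about (378,265), with its front and trough facing the robot. The offcuts are at (353,299), (377,288) and (398,280).

```bash
cat > m.py <<'E'
from h import *; import pickle
D=pickle.load(open('a.pkl','rb'))
T,S=D['top'],D['scene']
def comps(c,lo,hi,amin):
    m=cv2.inRange(cv2.cvtColor(c['image'],cv2.COLOR_BGR2HSV),lo,hi)
    n,l,s,ce=cv2.connectedComponentsWithStats(m)
    return [(s[i,4],ce[i],np.argwhere(l==i)[:,::-1]) for i in range(1,n) if s[i,4]>=amin]
def rect(P):
    (c,wh,a)=cv2.minAreaRect(P[:,:2].astype(np.float32)*1000); return np.round(c,1),np.round(wh,1),round(a,1)
for nm,c in D.items():
    for a,ce,px in comps(c,(45,100,60),(80,255,255),25):
        print(nm,'green',a,ce*1.5,rect(onz(c,px,.06)))
    for a,ce,px in comps(c,(8,180,160),(22,255,255),8):
        print(nm,'orange',a,ce*1.5,onz(c,[ce],.055).round(4))
    for a,ce,px in comps(c,(0,0,0),(180,120,50),150):
        print(nm,'dark',a,ce*1.5,rect(onz(c,px,.04)))
    for a,ce,px in comps(c,(15,15,150),(40,80,255),60):
        print(nm,'cream',a,ce*1.5,rect(onz(c,px,.105)), rect(onz(c,px,.046)))
# hand points in top (1.5x)
def q(l,z): return onz(T,np.array(l)/1.5,z).round(4)
print('rim outer',q([[317,371],[431,376]],.046)) 
print('cheek front tops outer',q([[317,312],[435,318]],.105))
print('housing rear top',q([[327,157],[439,160]],.100))
print('bed front',q([[344,320],[411,321]],.05))
o,e=tri(T,np.array([[374,213]])/1.5,S,np.array([[433,211]])/1.5); print('handle',o,e)
a=T['image'][180:270,95:185]; b=S['image'][90:160,165:240]
cv2.imwrite('pics/crop.png',np.hstack([cv2.resize(a,(400,400),interpolation=2),cv2.resize(T['image'][95:255,205:300],(356,400)) [:, :356]]))
E
python3 m.py
```

```text
scene green 268 [301.0130597  180.43097015] (array([515.2, 319.9]), array([ 36.5, 112.2]), 13.3)
scene green 146 [227.09589041 214.30479452] (array([350.9, 336.1]), array([25.4, 69.4]), 61.9)
scene orange 19 [383.84210526 263.44736842] [[0.558  0.0611 0.055 ]]
scene orange 18 [402.         275.33333333] [[0.5735 0.0194 0.055 ]]
scene orange 18 [416.5        286.66666667] [[ 0.5835 -0.0168  0.055 ]]
scene dark 794 [64.89672544 92.70717884] (array([201.9, 818.5]), array([102.4, 228.1]), 3.8)
scene cream 454 [ 3.68061674 57.82599119] (array([130.3, 948.5]), array([343. ,  33.2]), 68.1) (array([ 121.7, 1010.4]), array([359.6,  34.8]), 68.1)
scene cream 821 [314.28014616  54.50426309] (array([703.4, 550. ]), array([197.5, 231. ]), 28.8) (array([722.7, 592.4]), array([207.1, 242.2]), 28.8)
scene cream 153 [462.32352941 194.41176471] (array([763.5,  78. ]), array([25.5, 85.5]), 73.4) (array([785.7,  97.5]), array([26.8, 89.6]), 73.4)
scene cream 100 [453.345 230.19 ] (array([701.7,  26.2]), array([142.3,   8.1]), 81.6) (array([720.8,  43.1]), array([149.2,   8.5]), 81.6)
scene cream 640 [39
[... 3865 characters left out ...]
ray([ 320.3, -558.9]), array([291.9, 206.1]), 14.4)
top cream 421 [372.16745843 357.21021378] (array([467.1,  33.6]), array([189.6,  80.6]), 81.9) (array([474.7,  34.5]), array([199. ,  84.5]), 81.9)
top cream 1172 [423.85238908 565.20691126] (array([1.204e+02, 1.000e-01]), array([213.4,  36.8]), 84.1) (array([110.9,  -0.7]), array([224. ,  38.6]), 84.1)
rim outer [[ 0.4416  0.1348  0.046 ]
 [ 0.4138 -0.0579  0.046 ]]
cheek front tops outer [[ 0.5327  0.1212  0.105 ]
 [ 0.5032 -0.0715  0.105 ]]
housing rear top [[ 0.8044  0.083   0.1   ]
 [ 0.779  -0.11    0.1   ]]
bed front [[ 0.5242  0.0809  0.05  ]
 [ 0.5109 -0.0338  0.05  ]]
handle [0.62605464 0.01187968 0.31436003] 0.0007086998582095086
```

View pics/crop.png

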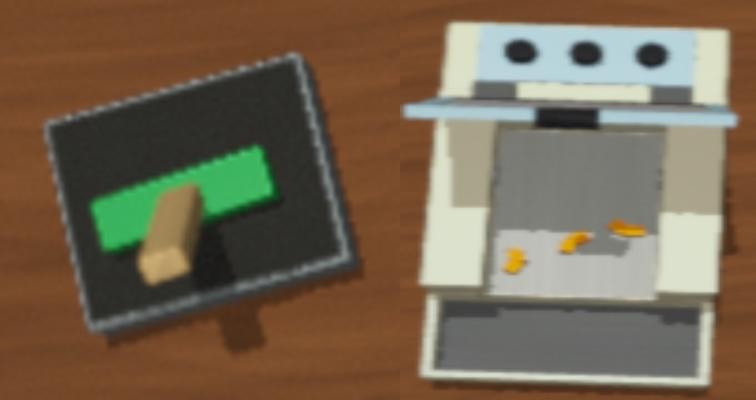

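The crop confirms it: the large green scraper sits on the black stand with its handle leaning towards the robot (world -x). The three offcuts lie on the front half of the bed, and the cover is raised.

Estimates:
- **Machine origin:** about (0.604, 0.0135), yaw -0.145. The cheeks, trough and housing agree to about 2 mm.
- **Scraper foot:** about (0.519, 0.325), yaw 0.227.
- **Cover:** about 1.2 rad.

```bash
cat > go.py <<'E'
# target helpers: grip point + yaw + tilt -> move numbers from the present pose
from h import *
MO=np.array([.604,.0135,0]); MY=-.145
def Rt(yaw,tilt):
    # tool y along frame y, z down and forward by tilt
    z=np.array([np.sin(tilt),0,-np.cos(tilt)]);y=np.array([0,1,0]);x=np.cross(y,z)
    return R.from_euler('z',yaw)*R.from_matrix(np.c_[x,y,z])
def mach(p): return MO+R.from_euler('z',MY).apply(p)
def move(grip,yaw,tilt):
    o=manip.get_obs(); r=Rt(yaw,tilt); tcp=np.array(grip)+.0187*r.as_matrix()[:,2]
    d=(tcp-o['position'])*1000; w=(r*R.from_quat(o['ee_rot']).inv()).as_rotvec()
    print('shift',d.round(1),'rot',w.round(3))
def st():
    o=manip.get_obs(); r=R.from_quat(o['ee_rot']).as_matrix()
    print('t',round(o['clock'],2),'grip at',(np.array(o['position'])-.0187*r[:,2]).round(4),'F',np.round(o['ft_force'],1),'w',o['grip_width'],'gf',o['grasp_force'])
E
python3 - <<'E'
from go import *
s=np.array([.519,.325,.04]); g=s+R.from_euler('z',.227).apply([-.043,0,.097])
print(g); r=Rt(.227,.3).as_matrix()
move(g-.1*r[:,2],.227,.3); move(g,.227,.3); print((r[:,2]*100).round(1))
E
```

```text
[0.47710312 0.31532261 0.137     ]
shift [ 229.1 -273.   -16. ] rot [-0.02  -0.304  0.59 ]
shift [ 257.9 -266.3 -111.5] rot [-0.02  -0.304  0.59 ]
[ 28.8   6.7 -95.5]
```

Emit:
step_arm(
  moves=[
    [0,60,-70,0,-0.005,-0.08,0.15],
    [0,110,-130,0,-0.01,-0.15,0.3],
    [0,160,-190,-5,-0.015,-0.23,0.45],
    [0,229,-273,-16,-0.02,-0.304,0.59],
    [0,229,-273,-16,-0.02,-0.304,0.59],
    [0,229,-273,-16,-0.02,-0.304,0.59],
    [0,229,-273,-16,-0.02,-0.304,0.59],
    [0,229,-273,-16,-0.02,-0.304,0.59],
    [0,229,-273,-16,-0.02,-0.304,0.59],
    [0,229,-273,-16,-0.02,-0.304,0.59],
  ],
  grip_force=60,
)

```text
clock: 1.1
position: [0.4529, 0.3114, 0.2152]
ee_rot: [-0.113, 0.982, 0.018, 0.148]
ft_force: [-2.1, -0.1, -0.8]
grip_width: 1.001
grasp_force: 0.0
```

```bash
python3 - <<'E'
from go import *
s=np.array([.519,.325,.04]); g=s+R.from_euler('z',.227).apply([-.043,0,.097])
move(g,.227,.3); st()
E
python3 look.py b
```

```text
shift [ 29.6   5.2 -96.1] rot [-0.002 -0.001 -0.001]
t 1.1 grip at [0.4475 0.3101 0.2331] F [-2.1 -0.1 -0.8] w 1.0009464946477067 gf 0.0
scene [[0.53820596 0.03289615 0.        ]] [ 0.30707112 -0.32262724  1.31828231]
top [[0.58374129 0.00646858 0.        ]] [0.31282798 0.01463173 1.30012208]
[0.45264398 0.31186095 0.21527184] [-0.11319998  0.98226834  0.01788066  0.14837438] [ 0.01897941 -0.23099312 -0.50911709] 0.0187
```

View pics/b_scene.png

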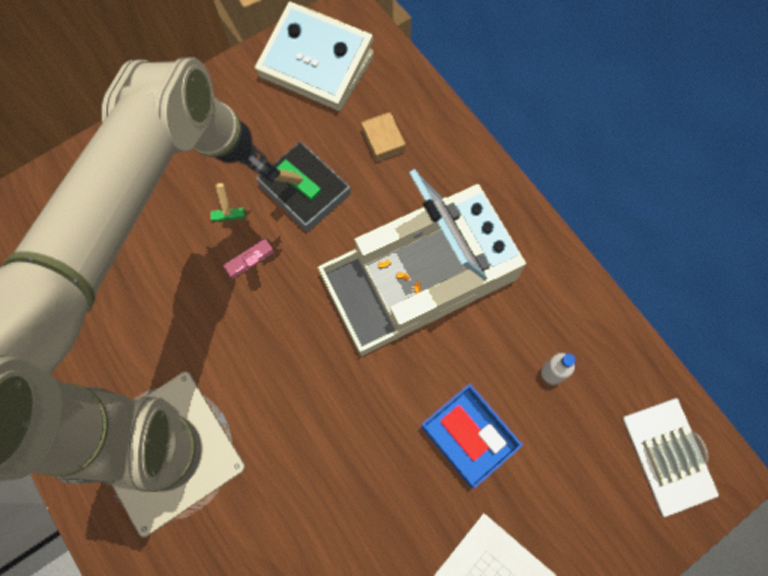

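The scene view shows the gripper aligned just behind and above the handle, at about (275,175), so I'm descending along the tool axis.

Emit:
step_arm(
  moves=[
    [0,10,2,-32,0,0,0],
    [0,20,4,-64,0,0,0],
    [0,30,6,-95,0,0,0],
    [0,30,6,-95,0,0,0],
    [0,30,6,-95,0,0,0],
  ],
)

```text
clock: 1.7
position: [0.483, 0.3171, 0.1205]
ee_rot: [-0.113, 0.982, 0.017, 0.148]
ft_force: [-0.3, 0.6, 0.3]
grip_width: 1.0
grasp_force: 0.0
```

Emit:
step_arm(
  moves=[
    [1,0,0,0,0,0,0],
    [1,0,0,0,0,0,0],
    [1,0,0,0,0,0,0],
    [1,0,0,0,0,0,0],
    [1,0,0,0,0,0,0],
    [1,0,0,0,0,0,0],
    [1,0,0,0,0,0,0],
    [1,0,0,0,0,0,0],
  ],
)

```text
clock: 2.5
position: [0.4839, 0.3163, 0.1211]
ee_rot: [-0.112, 0.982, 0.018, 0.149]
ft_force: [-3.8, -1.1, 5.9]
grip_width: 0.275
grasp_force: 58.6
```

```bash
python3 -c "
from go import *
st()"
```

```text
t 2.5 grip at [0.4785 0.315  0.139 ] F [-3.8 -1.1  5.9] w 0.2746582962782741 gf 58.56356978416443
```

Gripped: the opening is about 23.4 mm, against the 24 mm handle. Next I lift 90 mm.

Emit:
step_arm(
  moves=[
    [1,0,0,20,0,0,0],
    [1,0,0,50,0,0,0],
    [1,0,0,90,0,0,0],
    [1,0,0,90,0,0,0],
    [1,0,0,90,0,0,0],
  ],
)

```text
clock: 3.0
position: [0.4838, 0.3164, 0.2109]
ee_rot: [-0.112, 0.982, 0.018, 0.149]
ft_force: [-1.1, -0.6, -3.1]
grip_width: 0.275
grasp_force: 59.3
```

Run:
```python
from go import *
st()
# over the trough, foot centre at machine x=-.10, underside z=.13
move(mach([-.143,0,.13+.099]),MY,.3)
# foot above bed x=-.1 -> later
```

```text
t 3.0 grip at [0.4784 0.3151 0.2288] F [-1.1 -0.6 -3.1] w 0.2751790977352086 gf 59.250635504722595
shift [-1.58e+01 -2.83e+02  2.00e-01] rot [-0.002  0.001 -0.372]
```

Emit:
step_arm(
  moves=[
    [1,-8,-40,0,0,0,-0.05],
    [1,-16,-80,0,0,0,-0.1],
    [1,-16,-120,0,0,0,-0.16],
    [1,-16,-160,0,0,0,-0.22],
    [1,-16,-200,0,0,0,-0.28],
    [1,-16,-240,0,0,0,-0.33],
    [1,-16,-283,0,-0.002,0.001,-0.372],
    [1,-16,-283,0,-0.002,0.001,-0.372],
    [1,-16,-283,0,-0.002,0.001,-0.372],
  ],
)

```text
clock: 3.9
position: [0.467, 0.0325, 0.2091]
ee_rot: [0.072, 0.986, -0.011, 0.148]
ft_force: [-0.3, 0.8, -2.5]
grip_width: 0.266
grasp_force: 59.7
```

```bash
cat > foot.py <<'E'
from go import *; import sys
st(); o=manip.get_obs(); g=np.array(o['position'])-.0187*R.from_quat(o['ee_rot']).as_matrix()[:,2]
zt=g[2]-.099+.02
for n in ('top','scene'):
    c=shot(n); hsv=cv2.cvtColor(c['image'],cv2.COLOR_BGR2HSV); m=cv2.inRange(hsv,(45,100,60),(80,255,255))
    nn,l,s,ce=cv2.connectedComponentsWithStats(m)
    for i in range(1,nn):
        if s[i,4]<25: continue
        px=np.argwhere(l==i)[:,::-1]; P=onz(c,px,zt)
        r=cv2.minAreaRect(P[:,:2].astype(np.float32)*1000); q=R.from_euler('z',-MY).apply(np.r_[np.array(r[0])/1000,0]-MO)*1000
        print(n,s[i,4],np.round(r[0],1),np.round(r[1],1),round(r[2],1),'mach',q.round(1))
    m=cv2.inRange(hsv,(8,180,130),(22,255,255)); nn,l,s,ce=cv2.connectedComponentsWithStats(m)
    for i in range(1,nn):
        if s[i,4]>5:
            p=onz(c,[ce[i]],.055)[0]; print(n,'orange',s[i,4],(R.from_euler('z',-MY).apply(p-MO)*1000).round(0))
    cv2.imwrite(f'pics/{sys.argv[1]}_{n}.png',cv2.resize(c['image'][60:290,170:340],None,fx=3,fy=3,interpolation=2)[:600] if n=='top' else cv2.resize(c['image'][100:260,180:380],None,fx=3.7,fy=3.7,interpolation=2))
E
python3 foot.py c
python3 - <<'E'
from go import *
print(R.from_euler('z',-MY).apply(np.array([.4625,.032,0])-MO))
E
```

```text
t 3.9 grip at [0.4616 0.0333 0.227 ] F [-0.3  0.8 -2.5] w 0.266452170101421 gf 59.670934081077576
top 438 [499.5  28. ] [103.3  31.1] 80.8 mach [-105.5   -0.8    0. ]
top 218 [351.4 326.2] [22.  64.9] 61.0 mach [-295.1  272.9    0. ]
top orange 31 [-13. -34.  55.]
top orange 28 [-29.   2.  55.]
top orange 14 [-48.  41.  55.]
scene 308 [497.1  25.7] [107.5  30.4] 80.8 mach [-107.6   -3.4    0. ]
scene orange 18 [-52.  41.  55.]
scene orange 18 [-31.   1.  55.]
scene orange 18 [-16. -33.  55.]
[-0.1426882  -0.00213982  0.        ]
```

View pics/c_top.png

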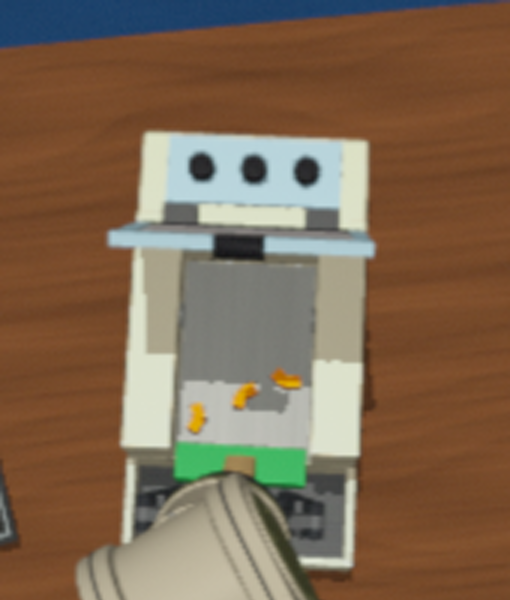

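The top crop shows the green foot over the trough at (240,465), lined up with the bed, and the offcuts at (197,417), (245,396) and (287,380). I lower between the cheeks first, then go in under the cover, so the gripper clears the cover handle.

Emit:
step_arm(
  moves=[
    [1,15,-2,0,0,0,0.013],
    [1,15,-2,-20,0,0,0.013],
    [1,15,-2,-40,0,0,0.013],
    [1,15,-2,-57,0,0,0.013],
    [1,15,-2,-57,0,0,0.013],
  ],
)

```text
clock: 4.5
position: [0.481, 0.0318, 0.1507]
ee_rot: [0.064, 0.987, -0.011, 0.147]
ft_force: [-0.3, -0.7, -1.6]
grip_width: 0.269
grasp_force: 59.6
```

Emit:
step_arm(
  moves=[
    [1,20,-3,0,0,0,0],
    [1,40,-5,0,0,0,0],
    [1,60,-8,0,0,0,0],
    [1,80,-11,0,0,0,0],
    [1,95,-13,0,0,0,0],
    [1,108,-15,0,0,0,0],
    [1,108,-15,0,0,0,0],
    [1,108,-15,0,0,0,0],
  ],
)

```text
clock: 5.3
position: [0.5905, 0.0169, 0.1534]
ee_rot: [0.065, 0.987, -0.01, 0.148]
ft_force: [-0.4, -0.1, -1.7]
grip_width: 0.272
grasp_force: 59.6
```

```bash
python3 foot.py d
```

```text
t 5.3 grip at [0.5851 0.0176 0.1713] F [-0.4 -0.1 -1.7] w 0.27233515302684846 gf 59.64029252529144
top 30 [620.5 -32.9] [ 7.6 21. ] 84.1 mach [ 23.  -43.6   0. ]
top 218 [353.3 341.3] [23.1 68. ] 61.0 mach [-295.5  288.1    0. ]
scene 96 [350.  319.7] [23.7 67.6] 61.9 mach [-295.5  266.3    0. ]
scene 237 [621.7  11. ] [104.1  30.8] 79.3 mach [17.9  0.1  0. ]
scene orange 19 [-53.  41.  55.]
scene orange 21 [-31.   2.  55.]
scene orange 17 [-16. -33.  55.]
```

View pics/d_scene.png

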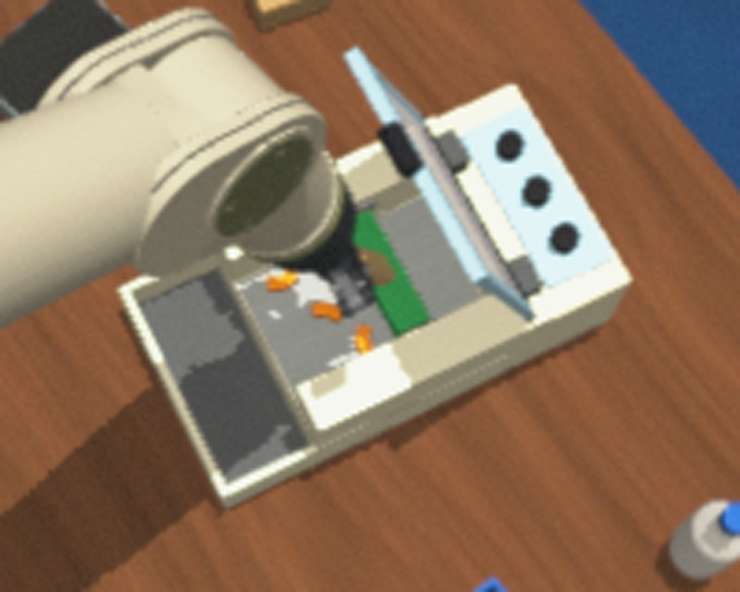

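The scene crop shows the foot at (390,270) inside the bed, behind all three offcuts, with the cover untouched. Now I lower onto the bed.

Emit:
step_arm(
  moves=[
    [1,0,0,-7,0,0,0],
    [1,0,0,-14,0,0,0],
    [1,0,0,-18,0,0,0],
    [1,0,0,-21,0,0,0],
    [1,0,0,-21,0,0,0],
  ],
)

```text
clock: 5.9
position: [0.5905, 0.0161, 0.1318]
ee_rot: [0.065, 0.987, -0.01, 0.148]
ft_force: [0.3, 0.1, 0.4]
grip_width: 0.271
grasp_force: 59.9
```

```bash
python3 -c "
from go import *
st()"
```

```text
t 5.9 grip at [0.585  0.0169 0.1497] F [0.3 0.1 0.4] w 0.270673546128838 gf 59.869405031204224
```

Light contact with the bed. Sweeping now.

Emit:
step_arm(
  moves=[
    [1,-10,1.5,0,0,0,0],
    [1,-20,3,0,0,0,0],
    [1,-30,4.5,0,0,0,0],
    [1,-40,6,0,0,0,0],
    [1,-50,7,0,0,0,0],
    [1,-60,8.5,0,0,0,0],
    [1,-70,10,0,0,0,0],
    [1,-80,11.5,0,0,0,0],
    [1,-88,12.5,0,0,0,0],
    [1,-96,14,0,0,0,0],
  ],
)

```text
clock: 6.9
position: [0.494, 0.0303, 0.1324]
ee_rot: [0.065, 0.987, -0.01, 0.149]
ft_force: [-0.5, -0.2, -1.1]
grip_width: 0.271
grasp_force: 59.7
```

Emit:
step_arm(
  moves=[
    [1,-8,1,0.5,0,0,0],
    [1,-16,2.5,1,0,0,0],
    [1,-24,3.5,1,0,0,0],
    [1,-30,4.5,1,0,0,0],
    [1,-30,4.5,1,0,0,0],
    [1,-30,4.5,1,0,0,0],
  ],
)

```text
clock: 7.5
position: [0.4649, 0.0348, 0.1335]
ee_rot: [0.065, 0.987, -0.01, 0.149]
ft_force: [0.7, -0.5, -1.0]
grip_width: 0.271
grasp_force: 59.7
```

```bash
python3 foot.py e
```

```text
t 7.5 grip at [0.4594 0.0355 0.1514] F [ 0.7 -0.5 -1. ] w 0.27114988954278424 gf 59.68112289905548
top 407 [497.5  30.7] [105.1  30.7] 81.7 mach [-107.9    1.6    0. ]
top 218 [353.9 346.7] [23.5 69.2] 61.0 mach [-295.6  293.5    0. ]
top orange 34 [-109.   67.   55.]
scene 67 [336.  336.5] [23.6 37.7] 54.9 mach [-311.8  280.9    0. ]
scene 288 [496.3  28.3] [108.8  30.6] 81.3 mach [-108.7   -0.9    0. ]
scene orange 6 [-109.   62.   55.]
scene orange 10 [-118.  -55.   55.]
```

View pics/e_scene.png

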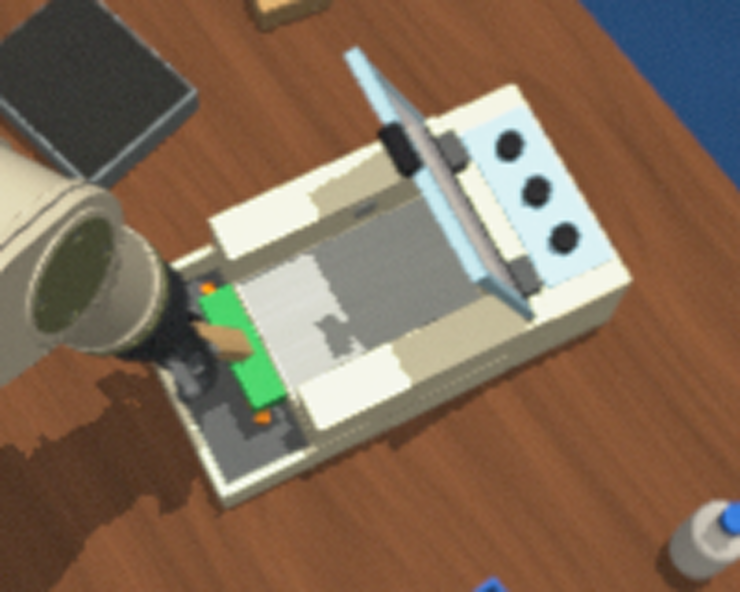

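The bed is clear. Two offcuts show in the trough at (208,289) and (262,416), and the third is probably hidden under the foot. I lift off and check.

Emit:
step_arm(
  moves=[
    [1,0,0,20,0,0,0],
    [1,0,0,50,0,0,0],
    [1,0,0,78,0,0,0],
    [1,0,50,78,0,0,0.05],
    [1,0,100,78,0,0,0.1],
    [1,0,140,78,0,0,0.15],
    [1,0,180,78,0,0,0.2],
    [1,0,180,78,0,0,0.2],
    [1,0,180,78,0,0,0.2],
  ],
)

```text
clock: 8.5
position: [0.4647, 0.215, 0.2109]
ee_rot: [-0.034, 0.988, 0.004, 0.149]
ft_force: [0.0, -0.7, -3.1]
grip_width: 0.271
grasp_force: 59.8
```

```bash
python3 foot.py f
python3 - <<'E'
from go import *
move([.477,.3145,.229],.227,.3); D=R.from_euler('z',-MY)
for n in ('top','scene'):
    c=shot(n); m=cv2.inRange(cv2.cvtColor(c['image'],cv2.COLOR_BGR2HSV),(6,150,90),(24,255,255)); nn,l,s,ce=cv2.connectedComponentsWithStats(m)
    for i in range(1,nn):
        if s[i,4]>3:
            q=(D.apply(onz(c,[ce[i]],.013)[0]-MO)*1000).round(0)
            if abs(q[1])<120 and -250<q[0]<200: print(n,s[i,4],q)
E
```

```text
t 8.5 grip at [0.4592 0.2147 0.2288] F [ 0.  -0.7 -3.1] w 0.27091015795970913 gf 59.8227721452713
top 439 [498.7 218.3] [ 33.2 106.2] 1.5 mach [-133.7  187.4    0. ]
top orange 42 [-109.   64.   55.]
top orange 40 [-106.   -6.   55.]
top orange 18 [-117.  -38.   55.]
scene 299 [496.8 213.5] [ 34.4 111.3] 2.5 mach [-135.   182.4    0. ]
scene 146 [347.8 289.1] [23.6 64.5] 61.9 mach [-293.4  235.7    0. ]
scene orange 25 [-109.   53.   55.]
scene orange 27 [-107.  -17.   55.]
scene orange 22 [-118.  -47.   55.]
shift [ 17.4 102.2   0. ] rot [ 0.001 -0.001  0.161]
top 105028 [-107.  -30.   13.]
top 43 [-102.   68.   13.]
top 44 [-100.   -5.   13.]
top 45 [-111.  -37.   13.]
scene 29 [-105.   67.   13.]
scene 31 [-102.   -5.   13.]
scene 33 [-113.  -38.   13.]
scene 7 [ -92. -111.   13.]
```

All three offcuts lie in the trough, and both views agree at floor height. Now I return the scraper to its stand.

Emit:
step_arm(
  moves=[
    [1,8,50,0,0,0,0.08],
    [1,16,102,0,0,0,0.16],
    [1,16,102,-25,0,0,0.16],
    [1,16,102,-50,0,0,0.16],
    [1,16,102,-70,0,0,0.16],
    [1,16,102,-82,0,0,0.16],
    [1,16,102,-86,0,0,0.16],
    [1,16,102,-88,0,0,0.16],
    [1,16,102,-88,0,0,0.16],
  ],
)

```text
clock: 9.6
position: [0.4812, 0.3169, 0.1242]
ee_rot: [-0.112, 0.982, 0.017, 0.149]
ft_force: [-0.0, 0.7, -1.0]
grip_width: 0.273
grasp_force: 60.1
```

```bash
python3 foot.py g
```

```text
t 9.6 grip at [0.4758 0.3156 0.1421] F [-0.   0.7 -1. ] w 0.27329778359157475 gf 60.069007873535156
top 357 [515.2 324.1] [ 34.1 108.1] 12.4 mach [-132.7  294.5    0. ]
top orange 42 [-109.   64.   55.]
top orange 40 [-106.   -6.   55.]
top orange 6 [-116.  -28.   55.]
top orange 13 [-118.  -42.   55.]
scene 259 [512.6 320.3] [ 36.2 112.7] 12.0 mach [-134.8  290.3    0. ]
scene 144 [350.6 334.3] [24.2 68.9] 60.1 mach [-297.1  280.9    0. ]
scene orange 25 [-109.   53.   55.]
scene orange 27 [-107.  -17.   55.]
scene orange 23 [-118.  -47.   55.]
```

Emit:
step_arm(
  moves=[
    [1,0,0,-1,0,0,0],
    [1,0,0,-2,0,0,0],
    [1,0,0,-3,0,0,0],
    [1,0,0,-3,0,0,0],
  ],
)

```text
clock: 10.1
position: [0.481, 0.3171, 0.1212]
ee_rot: [-0.112, 0.982, 0.017, 0.149]
ft_force: [-3.1, -1.0, 6.1]
grip_width: 0.275
grasp_force: 61.2
```

The contact force matches the one at pick-up. I release and back off along the tool axis.

Emit:
step_arm(
  moves=[
    [0.6,0,0,0,0,0,0],
    [0,0,0,0,0,0,0],
    [0,0,0,0,0,0,0],
    [0,0,0,0,0,0,0],
    [0,-10,-2,32,0,0,0],
    [0,-20,-5,64,0,0,0],
    [0,-32,-7,105,0,0,0],
    [0,-32,-7,140,0,0,0],
    [0,-32,-7,140,0,0,0],
  ],
)

```text
clock: 11.0
position: [0.4502, 0.3113, 0.266]
ee_rot: [-0.112, 0.982, 0.02, 0.151]
ft_force: [0.3, 0.4, -0.6]
grip_width: 1.0
grasp_force: 0.0
```

```bash
python3 look.py k; sed -i "s/'a.pkl'/'k.pkl'/" m.py; python3 m.py | grep -E "green|top dark 1"
python3 - <<'E'
from h import *; import pickle
D=pickle.load(open('k.pkl','rb'));T,S=D['top'],D['scene']
a=cv2.resize(T['image'][125:165,195:305],None,fx=6,fy=6,interpolation=2);b=cv2.resize(S['image'][105:195,265:350],None,fx=4,fy=4,interpolation=2)
a2=cv2.resize(T['image'][185:265,95:180],None,fx=3.6,fy=3.6,interpolation=2)
im=np.zeros((600,700,3),np.uint8);im[:240,:660]=a;im[240:600,:340]=b;im[245:533,350:656]=a2
cv2.imwrite('pics/k_c.png',im)
E
```

```text
scene [[0.53820596 0.03289615 0.        ]] [ 0.30707112 -0.32262724  1.31828231]
top [[0.58374129 0.00646858 0.        ]] [0.31282798 0.01463173 1.30012208]
[0.44891966 0.30993543 0.26089868] [-0.11243326  0.98233419  0.01727646  0.14859283] [-0.11923076  0.42394192 -1.13496911] 0.0187
scene green 262 [299.27862595 180.94465649] (array([511.8, 321.3]), array([ 36.3, 112.3]), 12.4)
scene green 147 [227.21428571 214.30612245] (array([352. , 335.5]), array([25.4, 71.9]), 61.9)
top green 446 [203.49887892 337.40919283] (array([514.7, 324.4]), array([ 34.5, 107.9]), 12.4)
top green 55 [200.4        419.72727273] (array([378.2, 335.1]), array([23.6, 15.8]), 41.4)
top dark 1795 [207.26657382 332.85961003] (array([506.4, 334.5]), array([150.1, 178.6]), 9.9)
```

View pics/k_c.png

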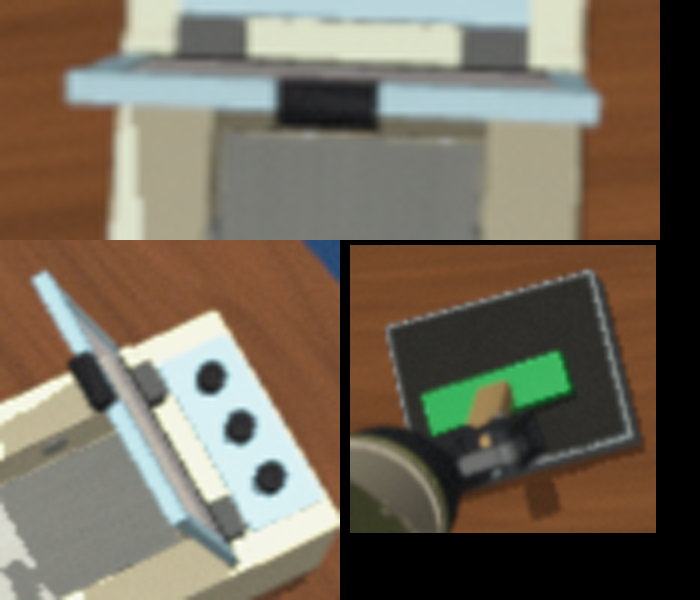

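The scraper stands upright on its stand at (495,385). The cover's black handle bar is at raw top pixel (249.7,142.2) and scene pixel (288.8,140.2). I triangulate it and plan to hold it by its ends, fingers closing along machine y, so it can pivot between the pads.

```bash
cat > cov.py <<'E'
from go import *; import pickle
D=pickle.load(open('k.pkl','rb'));T,S=D['top'],D['scene']
C=[]
for n,c,(x0,y0,x1,y1) in (('t',T,(235,132,265,152)),('s',S,(278,125,300,156))):
    m=cv2.inRange(c['image'][y0:y1,x0:x1],(0,0,0),(55,55,55)); nn,l,s,ce=cv2.connectedComponentsWithStats(m)
    i=1+np.argmax(s[1:,4]); C.append(ce[i]+[x0,y0]); print(n,s[i],C[-1])
for u in ((C[0],C[1]),((249.7,142.2),(288.75,140.2))):
    p,e=tri(T,[u[0]],S,[u[1]]); q=R.from_euler('z',-MY).apply(p-MO)*1000
    print(p.round(4),e.round(4),'mach',q.round(1),'r',np.hypot(100-q[0],q[2]-110).round(1),'th',np.arctan2(q[2]-110,100-q[0]).round(3))
E
python3 cov.py
python3 - <<'E'
from go import *
for th in (1.15,1.2):
    h=mach([.1-.23*np.cos(th),0,.11+.23*np.sin(th)]);print(th,h.round(4), proj(shot('top'),[h]),proj(shot('scene'),[h]))
    move(h,MY,0);move(h+[0,0,.1],MY,0)
E
```

```text
t [  6   7  17   8 112] [249.16071429 142.21428571]
s [ 5  9 10 14 72] [287.68055556 140.33333333]
[0.6234 0.0123 0.3196] 0.0017 mach [ 19.4   1.6 319.6] r 224.6 th 1.204
[0.6248 0.0112 0.319 ] 0.0007 mach [ 20.9   0.7 319. ] r 223.5 th 1.209
1.15 [0.61   0.0126 0.3199] [[249.65167651 148.73724255]] [[283.46845164 142.80563616]]
shift [ 161.6 -296.7   42.2] rot [-0.011  0.299 -0.37 ]
shift [ 161.6 -296.7  142.2] rot [-0.011  0.299 -0.37 ]
1.2 [0.6205 0.0111 0.3244] [[249.8494151  143.22513061]] [[287.38285304 140.30603702]]
shift [ 172.1 -298.2   46.8] rot [-0.011  0.299 -0.37 ]
shift [ 172.1 -298.2  146.8] rot [-0.011  0.299 -0.37 ]
```

Emit:
step_arm(
  moves=[
    [0,0,0,50,0,0,0],
    [0,0,0,100,0,0,0],
    [0,20,-40,140,0,0.06,-0.08],
    [0,50,-80,147,0,0.12,-0.16],
    [0,80,-130,147,0,0.18,-0.24],
    [0,110,-180,147,0,0.25,-0.3],
    [0,140,-230,147,-0.011,0.299,-0.37],
    [0,173,-275,147,-0.011,0.299,-0.37],
    [0,173,-298,147,-0.011,0.299,-0.37],
    [0,173,-298,147,-0.011,0.299,-0.37],
  ],
  grip_force=30,
)

```text
clock: 12.3
position: [0.6227, 0.0046, 0.4055]
ee_rot: [0.077, 0.997, -0.002, -0.0]
ft_force: [-0.4, -0.3, 0.0]
grip_width: 1.001
grasp_force: 0.0
```

Emit:
step_arm(
  moves=[
    [0,0,0,0,0,0,0],
    [0,0,0,0,0,0,0],
  ],
)

```text
clock: 12.5
position: [0.6216, 0.013, 0.4066]
ee_rot: [0.072, 0.997, 0.001, 0.0]
ft_force: [0.1, 1.0, 0.9]
grip_width: 0.998
grasp_force: 0.0
```

Run:
```python
from go import *
st();move([.6215,.0114,.325],MY,0)
c=shot('scene');cv2.imwrite('pics/l.png',cv2.resize(c['image'][70:220,200:370],None,fx=4,fy=4,interpolation=2))
```

```text
t 12.5 grip at [0.6216 0.013  0.4253] F [0.1 1.  0.9] w 0.9978712275053504 gf 0.0
shift [-1.000e-01 -1.600e+00 -1.003e+02] rot [-0.001  0.001 -0.001]
```

View pics/l.png

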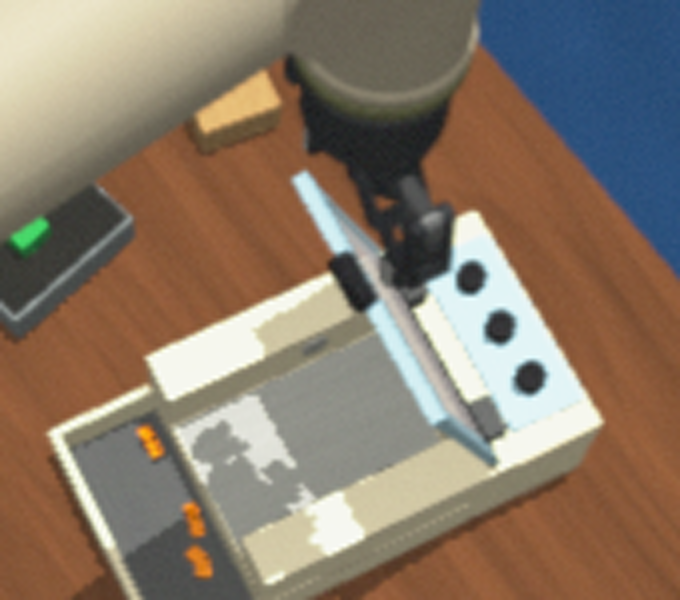

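The scene crop shows the fingers above the bar at (355,280), and all three offcuts in the trough at (150,440), (193,518) and (198,560). I descend around the bar and close gently.

Emit:
step_arm(
  moves=[
    [0,0,-1.5,-25,0,0,0],
    [0,0,-1.5,-50,0,0,0],
    [0,0,-1.5,-75,0,0,0],
    [0,0,-1.5,-90,0,0,0],
    [0,0,-1.5,-100,0,0,0],
    [0,0,-1.5,-100,0,0,0],
  ],
)

```text
clock: 13.15
position: [0.6211, 0.0118, 0.3064]
ee_rot: [0.071, 0.997, 0.001, -0.0]
ft_force: [0.3, 0.5, -0.2]
grip_width: 1.0
grasp_force: 0.0
```

Emit:
step_arm(
  moves=[
    [1,0,0,0,0,0,0],
    [1,0,0,0,0,0,0],
    [1,0,0,0,0,0,0],
    [1,0,0,0,0,0,0],
    [1,0,0,0,0,0,0],
    [1,0,0,0,0,0,0],
    [1,0,0,0,0,0,0],
  ],
  grip_force=40,
)

```text
clock: 13.85
position: [0.6221, 0.0117, 0.3084]
ee_rot: [0.072, 0.997, 0.001, 0.002]
ft_force: [-2.2, 6.1, 6.0]
grip_width: 0.412
grasp_force: 42.0
```

Run:
```python
from go import *
st(); o=manip.get_obs(); g=np.array(o['position'])-.0187*R.from_quat(o['ee_rot']).as_matrix()[:,2]
q=R.from_euler('z',-MY).apply(g-MO)
th0=np.arctan2(q[2]-.11,.1-q[0]); r=np.hypot(q[2]-.11,.1-q[0]);print(q,r,th0)
u=R.from_euler('z',MY)
for th in np.r_[np.arange(1.15,0,-.05),0]:
    rr=r+(.23-r)*min(1,(th0-th)/.3)
    d=u.apply([.1-rr*np.cos(th)-q[0],0,.11+rr*np.sin(th)-q[2]])*1000; print(round(th,2),d.round(1))
```

```text
t 13.85 grip at [0.622  0.0117 0.3271] F [-2.2  6.1  6. ] w 0.4118331214994852 gf 41.96321904659271
[0.01807413 0.00077191 0.32713883] 0.23207998641491187 1.210013222798478
1.15 [-12.6   1.8  -5.7]
1.1 [-22.8   3.3 -11. ]
1.05 [-32.7   4.8 -16.8]
1.0 [-42.2   6.2 -23.1]
0.95 [-51.5   7.5 -29.8]
0.9 [-60.4   8.8 -37. ]
0.85 [-69.1  10.1 -44.3]
0.8 [-77.5  11.3 -52.1]
0.75 [-85.5  12.5 -60.4]
0.7 [-93.   13.6 -69. ]
0.65 [-100.1   14.6  -77.9]
0.6 [-106.8   15.6  -87.3]
0.55 [-113.    16.5  -96.9]
0.5 [-118.7   17.3 -106.9]
0.45 [-123.9   18.1 -117.1]
0.4 [-128.6   18.8 -127.6]
0.35 [-132.7   19.4 -138.3]
0.3 [-136.4   19.9 -149.2]
0.25 [-139.4   20.4 -160.2]
0.2 [-142.    20.7 -171.4]
0.15 [-144.    21.  -182.8]
0.1 [-145.4   21.2 -194.2]
0.05 [-146.2   21.4 -205.6]
0.0 [-146.5   21.4 -217.1]
```

Handle held: the opening is about 35 mm, against the 36 mm bar. Lowering along the arc in slow steps.

Emit:
step_arm(
  moves=[
    [1,-6,1,-3,0,0,0],
    [1,-12.5,2,-6,0,0,0],
    [1,-23,3,-11,0,0,0],
    [1,-33,5,-17,0,0,0],
    [1,-42,6,-23,0,0,0],
    [1,-51.5,7.5,-30,0,0,0],
    [1,-60.5,9,-37,0,0,0],
    [1,-69,10,-44.5,0,0,0],
  ],
)

```text
clock: 14.65
position: [0.5527, 0.0218, 0.264]
ee_rot: [0.072, 0.997, 0.002, 0.002]
ft_force: [-3.2, 6.2, 6.0]
grip_width: 0.407
grasp_force: 43.9
```

```bash
cat > arc.py <<'E'
from go import *
st(); o=manip.get_obs(); g=np.array(o['position'])-.0187*R.from_quat(o['ee_rot']).as_matrix()[:,2]
q=R.from_euler('z',-MY).apply(g-MO); print(q.round(4),'r',np.hypot(q[2]-.11,.1-q[0]).round(4),'th',np.arctan2(q[2]-.11,.1-q[0]).round(3))
print('tilt',R.from_quat(o['ee_rot']).as_matrix()[:,2].round(3))
E
python3 arc.py
```

```text
t 14.65 grip at [0.5526 0.0218 0.2827] F [-3.2  6.2  6. ] w 0.40713701724182316 gf 43.912784457206726
[-0.052   0.0008  0.2827] r 0.2301 th 0.849
tilt [ 0.004  0.003 -1.   ]
```

Emit:
step_arm(
  moves=[
    [1,-8,1,-8,0,0,0],
    [1,-16,2.5,-16,0,0,0],
    [1,-24,3.5,-24.5,0,0,0],
    [1,-31,4.5,-33.5,0,0,0],
    [1,-37.5,5.5,-43,0,0,0],
    [1,-44,6.5,-52.5,0,0,0],
    [1,-49.5,7,-62.5,0,0,0],
    [1,-55,8,-73,0,0,0],
    [1,-59.5,8.5,-83.5,0,0,0],
    [1,-63.5,9.5,-94,0,0,0],
  ],
)

```text
clock: 15.65
position: [0.4893, 0.0311, 0.169]
ee_rot: [0.072, 0.997, 0.001, 0.001]
ft_force: [0.0, 4.4, 1.0]
grip_width: 0.41
grasp_force: 44.6
```

```bash
python3 arc.py
```

```text
t 15.65 grip at [0.4893 0.031  0.1877] F [0.  4.4 1. ] w 0.40981061194138263 gf 44.57362353801727
[-0.1161  0.0007  0.1877] r 0.2296 th 0.345
tilt [ 0.003  0.003 -1.   ]
```

Emit:
step_arm(
  moves=[
    [1,-3.5,0.5,-11,0,0,0],
    [1,-6.5,1,-22,0,0,0],
    [1,-9,1.5,-33,0,0,0],
    [1,-11,1.5,-44,0,0,0],
    [1,-12.5,2,-54,0,0,0],
    [1,-13,2,-61,0,0,0],
    [1,-13.5,2,-67,0,0,0],
    [1,-13.5,2,-71,0,0,0],
    [1,-13.5,2,-73,0,0,0],
  ],
)

```text
clock: 16.55
position: [0.4757, 0.033, 0.0957]
ee_rot: [0.072, 0.997, 0.001, 0.001]
ft_force: [-1.1, 5.8, 0.9]
grip_width: 0.413
grasp_force: 45.1
```

```bash
python3 arc.py
```

```text
t 16.55 grip at [0.4757 0.033  0.1144] F [-1.1  5.8  0.9] w 0.4127760647067452 gf 45.07673263549805
[-0.1298  0.0007  0.1144] r 0.2298 th 0.019
tilt [ 0.002  0.002 -1.   ]
```

Almost shut. I press down in small steps until the stop shows in the force reading.

Emit:
step_arm(
  moves=[
    [1,0,0,-1,0,0,0],
    [1,0,0,-2,0,0,0],
    [1,0,0,-2,0,0,0],
  ],
)

```text
clock: 16.85
position: [0.4757, 0.033, 0.0939]
ee_rot: [0.072, 0.997, 0.001, 0.001]
ft_force: [-2.3, 6.7, -2.2]
grip_width: 0.412
grasp_force: 45.0
```

Emit:
step_arm(
  moves=[
    [1,0,0,-1,0,0,0],
    [1,0,0,-2,0,0,0],
    [1,0,0,-2,0,0,0],
  ],
)

```text
clock: 17.15
position: [0.4756, 0.033, 0.0919]
ee_rot: [0.072, 0.997, 0.001, 0.001]
ft_force: [-1.5, 6.9, -0.6]
grip_width: 0.419
grasp_force: 45.0
```

Emit:
step_arm(
  moves=[
    [1,0,0,-1,0,0,0],
    [1,0,0,-2,0,0,0],
    [1,0,0,-2,0,0,0],
  ],
)

```text
clock: 17.45
position: [0.4757, 0.033, 0.0911]
ee_rot: [0.072, 0.997, 0.001, 0.001]
ft_force: [-10.4, 5.8, 17.6]
grip_width: 0.411
grasp_force: 47.0
```

```bash
python3 arc.py
```

```text
t 17.45 grip at [0.4756 0.033  0.1098] F [-10.4   5.8  17.6] w 0.41053110903390794 gf 46.97949171066284
[-0.1298  0.0007  0.1098] r 0.2298 th -0.001
tilt [ 0.001  0.003 -1.   ]
```

The stop is reached: 17.6 N at an angle of about 0. I release and retreat upwards.

Emit:
step_arm(
  moves=[
    [1,0,0,1,0,0,0],
    [0.5,0,0,1,0,0,0],
    [0,0,0,1,0,0,0],
    [0,0,0,1,0,0,0],
    [0,0,0,1,0,0,0],
    [0,0,0,1,0,0,0],
    [0,0,0,30,0,0,0],
    [0,0,0,70,0,0,0],
    [0,-10,40,120,0,0,0],
    [0,-20,80,160,0,0,0],
  ],
)

```text
clock: 18.45
position: [0.4595, 0.0962, 0.236]
ee_rot: [0.074, 0.997, 0.001, 0.001]
ft_force: [1.7, 0.3, -0.4]
grip_width: 1.003
grasp_force: 0.0
```

Emit:
step_arm(
  moves=[
    [0,-20,50,20,0,0,0],
    [0,-40,100,40,0,0,0],
    [0,-60,150,60,0,0,0],
    [0,-80,200,80,0,0,0],
    [0,-100,250,80,0,0,0],
    [0,-100,250,80,0,0,0],
  ],
)

```text
clock: 19.05
position: [0.3575, 0.3499, 0.3147]
ee_rot: [0.071, 0.997, 0.001, 0.001]
ft_force: [0.2, -0.2, 0.4]
grip_width: 1.005
grasp_force: 0.0
```

```bash
python3 look.py z
```

```text
scene [[0.53820596 0.03289615 0.        ]] [ 0.30707112 -0.32262724  1.31828231]
top [[0.58374129 0.00646858 0.        ]] [0.31282798 0.01463173 1.30012208]
[0.35666065 0.35097546 0.31400203] [6.87326624e-02 9.97634670e-01 8.01524734e-04 4.94457095e-04] [-0.67425708 -0.82198912 -0.7210829 ] 0.0187
```

View pics/z_scene.png

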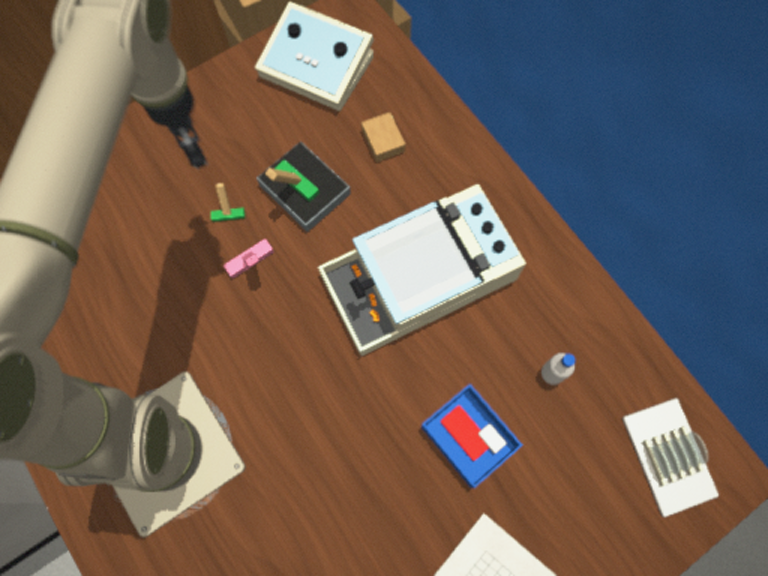

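The cover lies flat and shut at (420,262), and the three offcuts are in the trough at (357,270), (372,300) and (375,316). The scraper is upright on its stand at (298,178). The bin, bottle and carton haven't moved.

```bash
python3 -c "
from workcell import manip
print(manip.hand_in())"
```

```text
the job is handed in; nothing more can be done
None
```

I handed the job in at about 19 s on the robot's clock: all three offcuts are in the trough, the scraper is upright on its stand, the cover is fully shut, and the bin, bottle and carton are where they were.

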